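# Clear the locking pin and shut the coupling guard of a rotor test rig

## Robot

A 6-joint arm with a two-finger parallel gripper is mounted at the origin on the work surface. World frame = base frame: x ahead of the robot, y to its left, z up, the work surface at z = 0. Lengths are in mm, angles in rad, forces in N, time in s.
With the tool pointing down it reaches from about 350 to 975 mm from the base axis. Payload 7.1 kg.
Tool frame: the origin (TCP) lies at the very end of the fingers, on their centre line; the grasp point (between the pads) lies 19 mm behind it; x points along the fingers, y is the direction in which the jaws open and shut, and the axes are right-handed (so a half turn about x gives the same grasp; the last joint's range is limited). The gripper opens to 88 mm and grips with 3 to 60 N. Pads are 20 mm wide; open, the fingers measure 115 mm over their backs; the gripper's body (75 mm by 178 mm) begins 61 mm behind the grasp point.
Start: joints at [-1.367, 0.423, 1.63, -0, 1.089, -0.019], TCP at [138.12, -609.531, 222.675] pointing down, gripper open.
Joint ranges: [-3, 3], [-0.9, 2.11], [0.09, 2.58], [-1.31, 4.45], [0.11, 2.69], [-2.54, 2.54]. Speed limits (rad/s): [2.39, 2.39, 3.01, 3.14, 3.14, 3.14].

## Interface

Orientations are given as a rotation vector (axis times angle).
In Python, from workcell import ctrl gives the robot as it stands. The module is installed in compiled form; this text tells all that it offers.
- The arm moves only by the tool carry_out, never from a script. Its argument "commands" is a list of rows, each a list of 6 numbers: the shift along the tool's x, y, z in m, then the turn, a rotation vector about the tool's x, y, z in degrees. In form: [[tx, ty, tz, rx, ry, rz], ...]. A call has 1 to 8 rows; each row shifts and turns the pose as measured when the row begins, along the tool's axes as they then stand; what a row does not reach is not made up. A row lasts 1/8 s, in which the tool goes at most 62.5 mm and 10.7 degrees, less where a joint would pass 70% of its speed; a pose out of reach is approached as far as the arm can. A call with a gripper value outside its range is refused whole. "grip" is the closure, from 0 (fully open) to 1 (shut), set as the call begins (left out, the last holds). The fingers move at their own pace and stop on an object; the grip force is fixed at half the most. Time passes only in rows, so rows that do not move let the fingers close. It gives the time, the measured TCP pose, the force and the opening at its end, in the units of the state.
- ctrl.get_obs(): the state, without advancing time (a new reading comes with each control period).
- ctrl.get_image(name): name is "scene" or "top" or "wrist"; returns a dict with "pixels" (384x512x3 uint8, blue, green, red), "intrinsics" (3x3 intrinsics, pixels), "dist_coeffs" ([k1, k2, p1, p2, k3] as OpenCV has them; the pictures are not rectified), "rvec" (rotation vector, rad) and "tvec" (3), from world to camera coordinates, as OpenCV has them. Camera axes: x right, y down, z forward; pixel columns grow to the right and rows downward; lengths in mm; the calibration is good to about 2 mm. A picture is of the moment at which its call begins. There is no depth.
- ctrl.close_job(): hands the job in, once; it reports no verdict.
The state is a dict: "t": time; "qpos": joint angles; "qvel": joint speeds; "joint_torque": joint torques, N m; "ee_pos": TCP position; "orientation": TCP orientation; "ft_force": force on the tool from outside, world axes, zero at the start; "moment": the same for the moment, N m; "width": finger opening in mm.
Only numpy, scipy, OpenCV 4.12 (cv2) and the standard library are available. Lean on these libraries where they do the work, as an engineer would, in place of code of your own. Each camera call takes 0.05 s, during which the arm holds its last target. There are 200 camera calls.

## Task

Get the rotor test rig ready to run: pull the locking pin out of the coupling hub and stand it in the hole of its holder block. Then push the sliding guard shut until its latch catches with a click and it stays shut by itself. Go gently: do not slam the guard and never push on it harder than 20 N, and leave the other things on the bench where they are.

Things in the scene. Friction and masses are not known exactly. Their poses are not given: they have to be found in the camera images.
- rig: Fixed rotor test rig, base plate 180 x 480 x 20 mm (x,y,z); origin: centre of its underside. y runs along the shaft: grey motor at +y, guard parked at -y. The pin's hub is at y -10 mm. A cross beam on posts (y about +110 mm) holds the latch: an arm reaching back over the centre line to y +24 to 56 mm, top 169 mm high, with a sprung roller; below it a thin plunger and a rubber stop.
- hub_top (a point): Mouth of the hole in the top of the coupling hub (steel block 44 x 34 mm, top 100 mm above the bench) in which the locking pin stands with 1 mm play all round. Pull the pin straight up by 20 mm to free it. Axes as the rig's.
- pin_grip (a point): Middle of the loose locking pin's ribbed head, for gripping. Upright pin: head 24 mm diameter, 70 mm tall (this point half-way up it), on a stem of 10 mm diameter and 20 mm length; about 120 g; z is its axis. The head blocks the guard's way. Along the rig's x (both sides) there is free room for fingers; along y the guard's front may be 45 mm off and the latch 30 mm.
- pin_shoulder (a point): On the pin's axis at the underside of the head, 35 mm below pin_grip and 20 mm above the stem's tip; z is the pin's axis.
- holder_hole (a point): Centre of the mouth of the hole in the pin's holder, an aluminium block 64 x 64 x 40 mm fixed to the bench. Hole 18 mm diameter, 30 mm deep; the pin's shoulder comes to rest on the block's top. The pin may have tipped a little in the grip: look where its stem is before lowering it.
- push_point (a point): Centre of the outside of the guard's flat white rear panel (116 mm wide, faces -y), 29 mm below its top edge: push here with shut fingers, from behind, along this point's +y (the rig's y). There is nothing to grip and free space behind. The guard is a clear box, 130 mm long (y), top 129 mm above the bench, open below and in front.
- guard_front (a point): Middle of the guard's front cross bar (front top edge), which the plunger and stop meet. The plunger pushes back over the last 40 mm with 3 to 6 N. A ramp and tooth on the roof behind it lift the roller: the push needed climbs to about 10 N some 7 mm before the click, then drops below 7 N. 1.5 mm past the click the rubber stop adds 12 N per mm: so a push that reaches 14 N means latched.
- guard (a joint): How far the guard is slid towards shut, m. 0 fully open; starts at 0 to 0.025; drag about 1 N. The latch is clamped in slots, so the click comes anywhere from 0.142 to 0.174: no reading tells where, feel for it. Let go before the click, the plunger pushes the guard back below 0.136; latched, it stays above 0.140. More than 20 N spoils the latch.
There are look-alikes about, which are no part of the job. There is more than one size of the part that bears pin_grip; the job needs the middle-sized.

How it is judged:
By the outcome, as a careful person would: the job done as asked, in the order asked, and still so for the second after the job is handed in, with the robot touching nothing.
It also fails if it takes over 67 s, if anything falls off the work surface, if the arm or the gripper's body presses on something with over 40 N, if the wrist force passes 120 N, or if a joint passes its speed limit or range.

## Working session

There is one attempt and no reset: what is moved stays moved. The work goes in short steps, Python scripts to look and compute and a tool call to move; the robot and the scene stay as the last step left them, time stands still between calls to the robot, and variables do not carry over. Pictures are saved under pics/ and viewed, about 8 in all and at most 12, crops included, and the job is handed in when it is done.

Besides the shell and the picture viewer there is one more tool, called after "Request:" as name([rows], argument=value, ...), one row to a line, values as JSON. carry_out: Moves the arm, as the interface text tells. Its arguments: {"type":"object","properties":{"commands":{"type":"array"},"grip":{"type":"number"}},"required":["commands"]}

```bash
mkdir -p pics; cat > h.py <<'E'
import numpy as np, cv2
from workcell import ctrl
from scipy.spatial.transform import Rotation as R
def snap(n,f):
    im=ctrl.get_image(n); cv2.imwrite('pics/'+f+'.png',im['pixels']); np.save('pics/'+f+'.npy',im,allow_pickle=True); return im
def load(f): return np.load('pics/'+f+'.npy',allow_pickle=True).item()
def ray(im,uv):
    K=np.array(im['intrinsics'],float);d=np.array(im['dist_coeffs'],float)
    p=cv2.undistortPoints(np.array([[uv]],float),K,d)[0,0]
    Rm=cv2.Rodrigues(np.array(im['rvec'],float))[0]; t=np.array(im['tvec'],float).ravel()
    return -Rm.T@t, Rm.T@np.array([p[0],p[1],1.])
def atz(im,uv,z):
    c,v=ray(im,uv); return c+v*(z-c[2])/v[2]
def proj(im,P):
    return cv2.projectPoints(np.array(P,float).reshape(-1,3),np.array(im['rvec'],float),np.array(im['tvec'],float),np.array(im['intrinsics'],float),np.array(im['dist_coeffs'],float))[0][:,0]
def tri(a,ua,b,ub):
    c1,v1=ray(a,ua);c2,v2=ray(b,ub)
    s=np.linalg.lstsq(np.c_[v1,-v2],c2-c1,rcond=None)[0]
    p,q=c1+v1*s[0],c2+v2*s[1]; return (p+q)/2,np.linalg.norm(p-q)
E
python3 - <<'E'
from h import *
o=ctrl.get_obs();print(o)
a=snap('scene','s0')['pixels'];b=snap('top','t0')['pixels']
cv2.imwrite('pics/st.png',np.vstack([a,b])[:, :] if 0 else cv2.resize(np.hstack([a,b]),(800,300)))
for n in('s0','t0'):
  im=load(n);print(n,ray(im,(256,192)))
E
```

```text
{'t': 0.0, 'qpos': array([-1.36697635e+00,  4.23786033e-01,  1.63067547e+00,  2.21945434e-05,
        1.08857689e+00, -1.90330863e-02]), 'qvel': array([ 0.00096464,  0.00094888,  0.00078196, -0.00044814,  0.00075901,
       -0.00106522]), 'joint_torque': array([-1.82964327e-04, -5.44615066e+01, -2.73664802e+01,  6.42064889e-02,
        2.25496525e-02, -1.51299600e-04]), 'ee_pos': array([ 138.0349581 , -609.01427699,  221.9416165 ]), 'orientation': array([ 2.10407777,  0.23695367, -2.10431875]), 'ft_force': array([-0.23516362,  0.4227542 ,  0.18428911]), 'moment': array([-0.00808562,  0.0013421 , -0.06509094]), 'width': 87.46085906990906}
s0 (array([ 468.2204362 , -753.58393298,  689.74713053]), array([ 0.03957152,  0.80916369, -0.58633216]))
t0 (array([ 329.34138338,   40.9611802 , 1228.67705425]), array([ 0.15820915,  0.00643844, -0.98754711]))
```

View pics/s0.png

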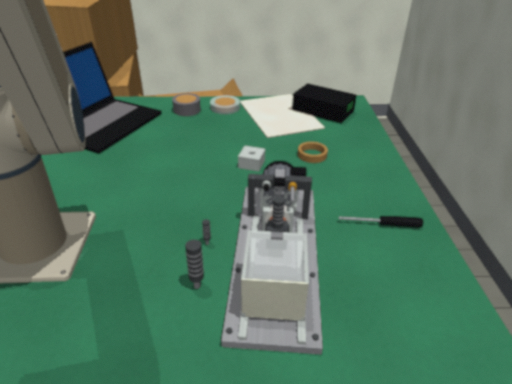

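View pics/t0.png

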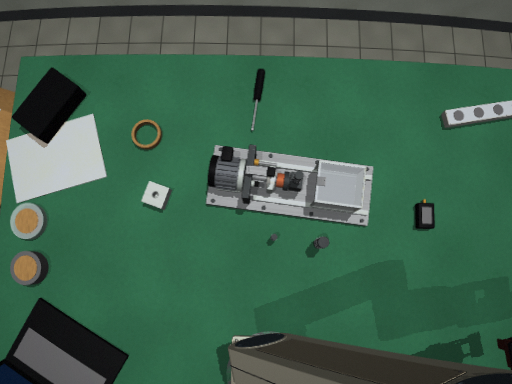

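The scene view shows the rig at (275,260), a pin in the hub at (278,205), a large pin at (195,262), a small pin at (206,230) and the holder at (251,157). In the top view the rig spans (208..374, 147..224), the holder hole is at (155,196), and the two loose pins are at (321,241) and (274,237). I'll enlarge the rig area to confirm.

```bash
python3 - <<'E'
from h import *
s=load('s0');t=load('t0')
a=cv2.resize(s['pixels'][140:350,170:340],None,fx=2.85,fy=2.85,interpolation=3)
b=cv2.resize(t['pixels'][135:260,135:385],None,fx=3.2,fy=3.2,interpolation=3)
cv2.imwrite('pics/c1.png',a);cv2.imwrite('pics/c2.png',b);print(a.shape,b.shape)
for n,uv,z in [('p1',(214,148),20),('p2',(374,167),20),('p3',(369,224),20),('p4',(208,206),20),('hole',(155,196),40),('big',(321,241),90),('small',(274,237),60)]: print(n,atz(t,uv,z).round(0))
E
```

```text
(598, 484, 3) (400, 800, 3)
p1 [653. 178.  20.]
p2 [ 608. -303.   20.]
p3 [ 436. -285.   20.]
p4 [478. 188.  20.]
hole [501. 342.  40.]
big [ 381. -132.   90.]
small [390.  -5.  60.]
```

View pics/c1.png

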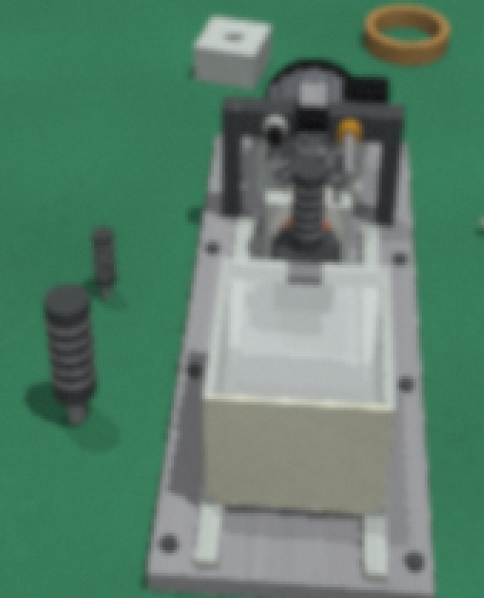

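View pics/c2.png

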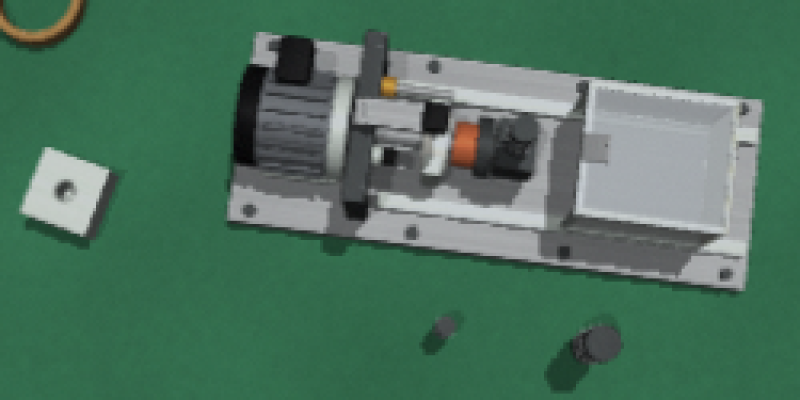

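The pin in the hub, top view (299,174), is the middle-sized one: the free-standing pin at (321,241) is clearly bigger and the one at (274,237) is smaller. Next I'll check this numerically and plan the approach.

```bash
cat >> h.py <<'E'
yaw=np.arctan2(43.5,477); ry=np.array([np.sin(yaw),np.cos(yaw),0]); rx=np.array([np.cos(yaw),-np.sin(yaw),0])
C0=np.array([543.75,-55.5,0])
def rig(x,y,z): return C0+rx*x+ry*y+np.array([0,0,z])
def plan(target,jaw=None,maxmm=55,maxdeg=9):
    o=ctrl.get_obs();p=np.array(o['ee_pos']);M=R.from_rotvec(o['orientation'])
    T=M
    if jaw is not None:
        c=[]
        for s in(1,-1):
            y=s*np.array(jaw);x=np.array([0,0,-1.]);c.append(R.from_matrix(np.c_[x,y,np.cross(x,y)]))
        T=min(c,key=lambda q:(M.inv()*q).magnitude())
    d=(M.inv()*T).as_rotvec();n=int(max(np.ceil(np.linalg.norm(target-p)/maxmm),np.ceil(np.degrees(np.linalg.norm(d))/maxdeg),1))
    print('t',o['t'],'p',p.round(1),'axes',M.as_matrix().round(3).tolist(),'F',o['ft_force'].round(1),'w',round(o['width'],1))
    for i in range(n):
        Q=M*R.from_rotvec(d*i/n)
        print(np.r_[(Q.inv().apply((target-p)/n)/1000).round(4),np.degrees(d/n).round(2)].tolist())
E
python3 - <<'E'
from h import *
s=load('s0');t=load('t0')
print('yaw',np.degrees(yaw),ctrl.get_obs()['qpos'])
print('pin top z170 from top view',atz(t,(299,174),170),'pred',rig(0,-10,170),proj(t,rig(0,-10,170)))
print('scene pred top/bot',proj(s,[rig(0,-10,170),rig(0,-10,100)]))
print('big dia', 44/3.2*0+0)
print('tri guess', tri(s,(170+308/2.85,140+145/2.85),t,(299,174)))
p=rig(0,-10,225); plan(p-ry*0,rx)
E
```

```text
yaw 5.210673812179884 [-1.36701596e+00  4.23770661e-01  1.63062458e+00 -4.86133944e-05
  1.08860693e+00 -1.90007920e-02]
pin top z170 from top view [548.92009651 -62.47248821 170.        ] pred [542.84181895 -65.45867497 170.        ] [[300.12967606 176.32786459]]
scene pred top/bot [[276.25106664 200.19737143]
 [274.99419445 226.78316758]]
big dia 0.0
tri guess (array([545.5265817 , -60.57119039, 189.3690367 ]), np.float64(1.222299326996818))
t 0.1 p [ 138. -609.  222.] axes [[-0.0, 0.221, -0.975], [0.001, -0.975, -0.221], [-1.0, -0.001, 0.0]] F [-0.5  0.5  0.4] w 87.7
[-0.0002, -0.0339, -0.0396, -5.54, -0.0, 0.01]
[-0.0002, -0.0299, -0.0427, -5.54, -0.0, 0.01]
[-0.0002, -0.0257, -0.0454, -5.54, -0.0, 0.01]
[-0.0002, -0.0212, -0.0477, -5.54, -0.0, 0.01]
[-0.0002, -0.0165, -0.0495, -5.54, -0.0, 0.01]
[-0.0002, -0.0116, -0.0508, -5.54, -0.0, 0.01]
[-0.0002, -0.0066, -0.0517, -5.54, -0.0, 0.01]
[-0.0002, -0.0016, -0.0521, -5.54, -0.0, 0.01]
[-0.0002, 0.0034, -0.052, -5.54, -0.0, 0.01]
[-0.0002, 0.0084, -0.0515, -5.54, -0.0, 0.01]
[-0.0002, 0.0134, -0.0504, -5.54, -0.0, 0.01]
[-0.0002, 0.0182, -0.0489, -5.54, -0.0, 0.01]
[-0.0002, 0.0228, -0.0469, -5.54, -0.0, 0.01]
```

Request:
carry_out([
  [0,-0.034,-0.0396,-5.54,0,0],
  [0,-0.03,-0.0427,-5.54,0,0],
  [0,-0.0257,-0.0454,-5.54,0,0],
  [0,-0.0212,-0.0477,-5.54,0,0],
  [0,-0.0165,-0.0495,-5.54,0,0],
  [0,-0.0116,-0.0508,-5.54,0,0],
  [0,-0.0066,-0.0517,-5.54,0,0],
  [0,-0.0016,-0.0521,-5.54,0,0],
], grip=0)

```text
t: 1.1
ee_pos: [388.4, -263.8, 220.3]
orientation: [1.607, 0.896, -1.606]
ft_force: [1.0, -0.3, -0.0]
width: 87.5
```

```bash
python3 -c "
from h import *
plan(rig(0,-10,225),rx)"
```

```text
t 1.1 p [ 388.4 -263.8  220.3] axes [[-0.001, 0.849, -0.528], [0.003, -0.528, -0.849], [-1.0, -0.002, -0.002]] F [ 1.  -0.3 -0. ] w 87.5
[-0.0009, 0.0053, -0.05, -5.33, -0.03, 0.02]
[-0.0009, 0.0099, -0.0493, -5.33, -0.03, 0.02]
[-0.0009, 0.0144, -0.0482, -5.33, -0.03, 0.02]
[-0.0009, 0.0189, -0.0466, -5.33, -0.03, 0.02]
[-0.0009, 0.0231, -0.0447, -5.33, -0.03, 0.02]
```

Request:
carry_out([
  [-0.001,0.0053,-0.05,-5.33,0,0],
  [-0.001,0.0099,-0.0493,-5.33,0,0],
  [-0.001,0.0144,-0.0482,-5.33,0,0],
  [-0.001,0.0189,-0.0466,-5.33,0,0],
  [-0.001,0.0231,-0.0447,-5.33,0,0],
  [0,0,0,0,0,0],
])

```text
t: 1.85
ee_pos: [546.4, -54.0, 224.8]
orientation: [1.262, 1.179, -1.261]
ft_force: [-0.4, -0.3, -0.8]
width: 87.9
```

```bash
python3 -c "
from h import *
w=snap('wrist','w1')
print(ray(w,(256,192)), ctrl.get_obs()['ee_pos'],proj(w,[rig(0,-10,170),rig(0,-10,100)]))
plan(rig(0,-10,225),rx)"
```

```text
(array([551.50320718,  17.9291246 , 387.35586427]), array([-0.01253787, -0.26160369, -0.96512816])) [545.21703749 -55.12849427 224.60339937] [[250.35586484 224.51083146]
 [251.22286251 197.91534939]]
t 1.9 p [545.2 -55.1 224.6] axes [[-0.003, 0.997, -0.072], [0.003, -0.072, -0.997], [-1.0, -0.003, -0.003]] F [-0.1  0.6  0.1] w 87.7
[-0.0004, -0.0016, 0.0105, 1.07, -0.15, 0.2]
```

View pics/w1.png

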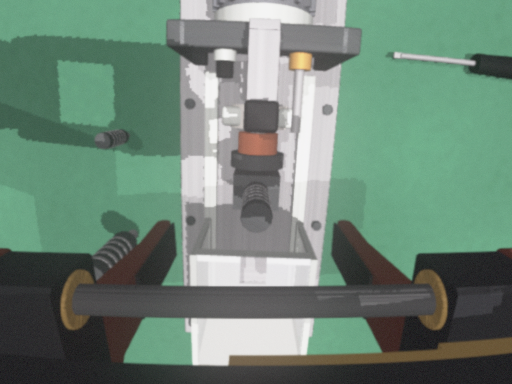

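The pin's head top is centred at about (256,213) and its stem end is near (258,186). The fingers at (90,300) and (440,300) straddle it in x.

```bash
python3 -c "
from h import *
w=load('w1');t=load('t0');s=load('s0')
P=atz(w,(256.5,213),170);print(P,tri(w,(256.5,213),t,(299,174)))
print(atz(w,(258,186),100))
print('posts/plate pts', proj(w,[rig(90,240,20),rig(-90,-240,20)]), 'edges x at y=0', atz(w,(184,230),20),atz(w,(337,230),20))
"
```

```text
[547.96307005 -56.83617677 170.        ] (array([549.37567922, -61.99252886, 159.67449943]), np.float64(4.393701464353581))
[550.04677524 -54.25380499 100.        ]
posts/plate pts [[341.38604728 -48.32026253]
 [185.30682604 336.33493303]] edges x at y=0 [ 453.02796249 -124.75795623   20.        ] [ 645.10765366 -138.20970271   20.        ]
```

```bash
python3 -c "
from h import *
plan(np.array([548.5,-59.5,118]),rx,maxmm=30)"
```

```text
t 1.9 p [545.2 -55.1 224.6] axes [[-0.003, 0.997, -0.072], [0.003, -0.072, -0.997], [-1.0, -0.003, -0.003]] F [-0.1  0.6  0.1] w 87.7
[0.0266, 0.001, 0.0011, 0.27, -0.04, 0.05]
[0.0266, 0.001, 0.0011, 0.27, -0.04, 0.05]
[0.0266, 0.001, 0.0011, 0.27, -0.04, 0.05]
[0.0266, 0.0009, 0.001, 0.27, -0.04, 0.05]
```

Request:
carry_out([
  [0,0.0036,0.0045,1.1,-0.1,0.1],
  [0.027,0,0,0,0,0],
  [0.027,0,0,0,0,0],
  [0.027,0,0,0,0,0],
  [0.025,0,0,0,0,0],
  [0,0,0,0,0,0],
])

```text
t: 2.65
ee_pos: [545.0, -68.4, 116.3]
orientation: [1.288, 1.156, -1.291]
ft_force: [0.0, -0.1, -0.2]
width: 87.7
```

```bash
python3 -c "
from h import *
w=snap('wrist','w2')
plan(np.array([548.5,-59.5,118]),rx,maxmm=30)"
```

```text
t 2.7 p [545.9 -68.5 117.3] axes [[0.0, 0.994, -0.109], [-0.001, -0.109, -0.994], [-1.0, 0.0, 0.001]] F [-0.2 -0.3  0.9] w 88.0
[-0.0007, 0.0016, -0.0092, -1.04, 0.05, -0.01]
```

View pics/w2.png

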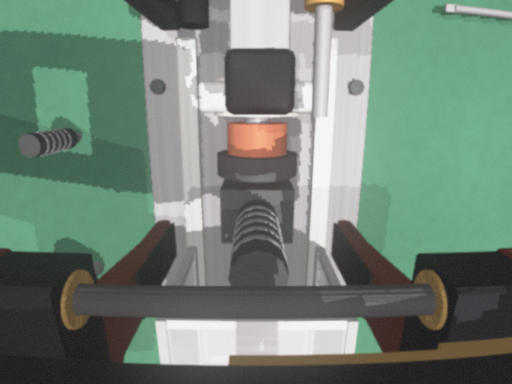

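The pin's head top centre is at about (259,270), about midway between the fingers. It sits slightly ahead in rig +y.

```bash
python3 -c "
from h import *
w=load('w2')
print(atz(w,(259,268),170), atz(w,(259,208),100), proj(w,[[545.9,-68.5,170],[545.9,-68.5,136]]))
print(ray(w,(256,192)))"
```

```text
[548.22847402 -56.25780636 170.        ] [549.37970737 -55.20879772 100.        ] [[256.36599403 295.80372475]
 [255.91021033 256.48670921]]
(array([552.90212706,   3.81555894, 278.50020734]), array([-0.02291456, -0.26457831, -0.96412618]))
```

Request:
carry_out([
  [0,0.0012,-0.0107,-1.0,0,0],
  [0,0,0,0,0,0],
])

```text
t: 2.95
ee_pos: [549.6, -58.4, 119.5]
orientation: [1.278, 1.161, -1.275]
ft_force: [-0.3, -0.2, 0.1]
width: 87.9
```

```bash
python3 -c "
from h import *
plan(np.array([548.4,-57.5,118]),rx,maxmm=30)"
```

```text
t 2.95 p [549.6 -58.4 119.5] axes [[0.003, 0.996, -0.093], [-0.001, -0.093, -0.996], [-1.0, 0.003, 0.001]] F [-0.3 -0.2  0.1] w 87.9
[0.0015, -0.0012, -0.0008, -0.1, 0.05, -0.19]
```

Now I'll close gently and watch the force.

Request:
carry_out([
  [0.001,-0.0008,0,0,0,0],
  [0,0,0,0,0,0],
  [0,0,0,0,0,0],
  [0,0,0,0,0,0],
  [0,0,0,0,0,0],
  [0,0,0,0,0,0],
], grip=1)

```text
t: 3.7
ee_pos: [549.6, -58.1, 119.9]
orientation: [1.278, 1.159, -1.273]
ft_force: [0.2, 0.4, 0.3]
width: 31.3
```

Request:
carry_out([
  [0,0,0,0,0,0],
  [0,0,0,0,0,0],
  [0,0,0,0,0,0],
])

```text
t: 4.08
ee_pos: [549.0, -58.1, 119.8]
orientation: [1.278, 1.16, -1.274]
ft_force: [-1.3, 0.2, 0.7]
width: 23.4
```

Request:
carry_out([
  [-0.01,0,0,0,0,0],
  [-0.015,0,0,0,0,0],
  [-0.02,0,0,0,0,0],
  [-0.03,0,0,0,0,0],
  [-0.03,0,0,0,0,0],
  [-0.03,0,0,0,0,0],
  [0,0,0,0,0,0],
])

```text
t: 4.95
ee_pos: [548.9, -57.9, 264.4]
orientation: [1.28, 1.157, -1.271]
ft_force: [-0.0, -0.4, -1.9]
width: 23.5
```

```bash
python3 -c "
from h import *
t=load('t0');s=load('s0')
print(atz(t,(155.2,195),40),atz(s,(252.5,152.6),40),tri(s,(252.5,152.6),t,(155.2,195)))
plan(np.array([501,342,255]),None,maxmm=50)"
```

```text
[504.06449838 341.15492323  40.        ] [509.89529715 341.64762655  40.        ] (array([507.05254572, 341.5638046 ,  39.49226872]), np.float64(5.774855397741038))
t 4.95 p [548.9 -57.9 264.4] axes [[0.009, 0.996, -0.092], [-0.002, -0.092, -0.996], [-1.0, 0.009, 0.001]] F [-0.  -0.4 -1.9] w 23.5
[0.0009, -0.0094, -0.0438, 0.0, 0.0, 0.0]
[0.0009, -0.0094, -0.0438, 0.0, 0.0, 0.0]
[0.0009, -0.0094, -0.0438, 0.0, 0.0, 0.0]
[0.0009, -0.0094, -0.0438, 0.0, 0.0, 0.0]
[0.0009, -0.0094, -0.0438, 0.0, 0.0, 0.0]
[0.0009, -0.0094, -0.0438, 0.0, 0.0, 0.0]
[0.0009, -0.0094, -0.0438, 0.0, 0.0, 0.0]
[0.0009, -0.0094, -0.0438, 0.0, 0.0, 0.0]
[0.0009, -0.0094, -0.0438, 0.0, 0.0, 0.0]
```

Request:
carry_out([
  [0,-0.009,-0.0435,0,0,0],
  [0,-0.009,-0.0435,0,0,0],
  [0,-0.009,-0.0435,0,0,0],
  [0,-0.009,-0.0435,0,0,0],
  [0,-0.009,-0.0435,0,0,0],
  [0,-0.009,-0.0435,0,0,0],
  [0,-0.009,-0.0435,0,0,0],
  [0,-0.009,-0.0435,0,0,0],
])

```text
t: 5.95
ee_pos: [504.8, 301.7, 256.7]
orientation: [1.278, 1.156, -1.282]
ft_force: [0.8, -0.9, -2.3]
width: 23.5
```

```bash
python3 -c "
from h import *
plan(np.array([506,341.5,130]),rx,maxmm=50)"
```

```text
t 5.95 p [504.8 301.7 256.7] axes [[0.001, 0.995, -0.098], [-0.005, -0.098, -0.995], [-1.0, 0.002, 0.005]] F [ 0.8 -0.9 -2.3] w 23.5
[0.0422, -0.001, -0.0135, -0.14, 0.1, -0.04]
[0.0422, -0.0009, -0.0134, -0.14, 0.1, -0.04]
[0.0422, -0.0009, -0.0133, -0.14, 0.1, -0.04]
```

Request:
carry_out([
  [0,-0.003,-0.04,0,0,0],
  [0.04,0,0,0,0,0],
  [0.04,0,0,0,0,0],
  [0.04,0,0,0,0,0],
  [0,0,0,0,0,0],
  [0,0,0,0,0,0],
])

```text
t: 6.7
ee_pos: [502.5, 345.3, 129.7]
orientation: [1.271, 1.16, -1.282]
ft_force: [0.1, 1.0, -1.2]
width: 23.4
```

```bash
python3 -c "
from h import *
w=snap('wrist','w3')
o=ctrl.get_obs();p=o['ee_pos'];M=R.from_rotvec(o['orientation'])
print(p,M.as_matrix().round(3),o['ft_force'],o['width'])
a=M.apply([1,0,0])
print('pred tip',p+a*40,proj(w,[p+a*40,p+a*20,p-a*50]),'hole pred',proj(w,[506,341.5,40]))
c=cv2.resize(w['pixels'][60:330,120:392],None,fx=2.2,fy=2.2,interpolation=3);cv2.imwrite('pics/w3c.png',c)"
```

```text
[502.25817004 345.14031182 129.73033208] [[-0.002  0.996 -0.093]
 [-0.008 -0.093 -0.996]
 [-1.    -0.002  0.008]] [-0.03509861  0.48933789 -1.68560625] 23.396046077901
pred tip [502.1605039  344.83943468  89.73158293] [[253.68861224 216.33748654]
 [253.71520972 227.26508785]
 [253.86969431 290.88754341]] hole pred [[258.6869418  199.06901406]]
```

View pics/w3c.png

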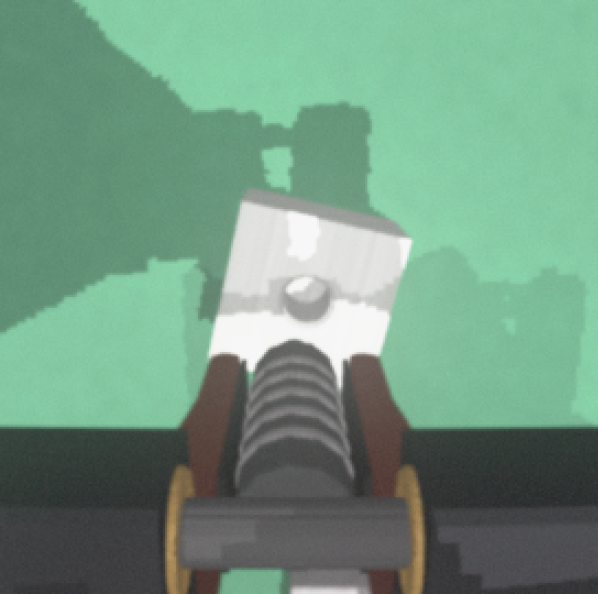

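The hole's mouth is at crop (307,297), full (259.5,195). The lower rim of the pin's head is at full (253,214.5), and it hides the stem. I'll test for tilt using the head rim and try the other cameras.

```bash
python3 -c "
from h import *
w=load('w3')
o=ctrl.get_obs();p=o['ee_pos'];M=R.from_rotvec(o['orientation'])
print('hole',atz(w,(259.5,195),40))
Y=M.apply([0,0,-1]);
for tilt in(-8,-4,0,4,8):
  T=R.from_rotvec(M.apply([0,1,0])*np.radians(tilt)); g=p-M.apply([1,0,0])*19
  a=T.apply(M.apply([1,0,0]));yy=T.apply(Y)
  s=proj(w,[g+a*36+yy*12,g+a*56,g+a*56+yy*5,g-a*34+yy*12])
  print(tilt,'rim',s[0],'tip',s[1:3],'toprim',s[3],'tipworld',(g+a*56).round(1))
a=snap('scene','s3');b=snap('top','t3')
for im in(a,b):print(proj(im,[p,p+[0,0,-40],[506,341,40]]))
u=proj(a,p)[0].astype(int);v=proj(b,p)[0].astype(int)
f=lambda im,u:cv2.resize(im['pixels'][max(u[1]-40,0):u[1]+40,max(u[0]-40,0):u[0]+40],(400,400),interpolation=3)
print(u,v);cv2.imwrite('pics/sc3.png',np.hstack([f(a,u),f(b,v)]))
"
```

```text
hole [506.98556646 344.96692263  40.        ]
-8 rim [253.72116637 217.7620787 ] tip [[253.68967448 228.958814  ]
 [253.69090749 221.73821268]] toprim [253.89328096 255.27982805] tipworld [501.4 337.1  93.3]
-4 rim [253.72336201 214.0594844 ] tip [[253.69081252 223.36772139]
 [253.69248989 216.22598177]] toprim [253.89444943 261.84273393] tipworld [501.8 341.   92.9]
0 rim [253.72583835 210.47545621] tip [[253.69229603 217.85052733]
 [253.69442277 210.79825654]] toprim [253.89490769 268.39219702] tipworld [502.2 344.9  92.7]
4 rim [253.72859607 207.02170091] tip [[253.69412825 212.41552382]
 [253.6967105  205.46404482]] toprim [253.89464889 274.86668861] tipworld [502.5 348.8  92.8]
8 rim [253.7316357  203.71051407] tip [[253.69631327 207.07157041]
 [253.69935825 200.23307773]] toprim [253.89367678 281.20571923] tipworld [502.9 352.6  93.2]
[[249.95373811 124.65574234]
 [249.92028242 137.149481  ]
 [251.1887024  152.72872693]]
[[145.71621944 190.59219967]
 [149.47495384 192.91031272]
 [155.29175641 194.34257252]]
[249 124] [145 190]
```

View pics/sc3.png

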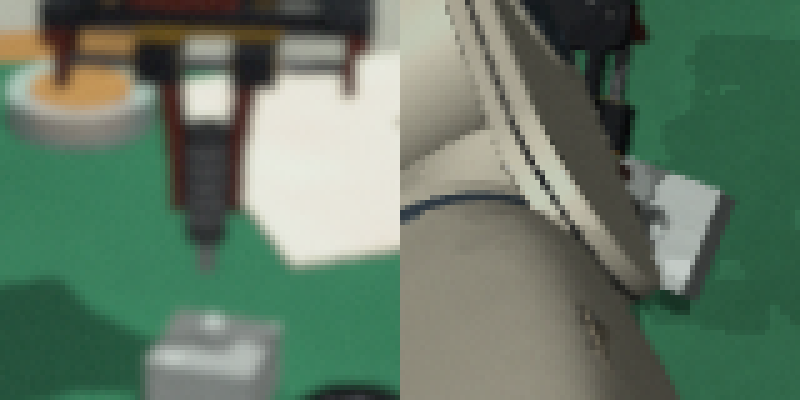

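The scene view shows the stem tip at about (250,137.6), in line with the gripper in x. The wrist view suggests a tilt of about −5° about the jaw axis, so I'll check edge profiles.

```bash
python3 -c "
from h import *
for n,cs,r in(('w3',slice(251,256),(205,300)),('w2',slice(256,262),(185,300))):
  w=load(n);g=w['pixels'][:,cs].mean((1,2)).round(0).astype(int);print(n,r,g[r[0]:r[1]].tolist())
"
```

```text
w3 (205, 300) [218, 234, 241, 244, 246, 246, 246, 246, 237, 170, 110, 101, 101, 100, 100, 101, 111, 125, 134, 130, 108, 97, 100, 112, 125, 130, 125, 102, 93, 93, 102, 117, 125, 126, 113, 95, 88, 89, 92, 107, 120, 126, 123, 104, 89, 84, 83, 86, 97, 110, 118, 124, 121, 103, 83, 77, 76, 76, 76, 75, 75, 75, 74, 74, 74, 76, 79, 87, 90, 90, 89, 88, 87, 87, 87, 89, 88, 87, 87, 87, 84, 76, 74, 75, 78, 82, 89, 94, 93, 83, 82, 89, 92, 91, 92]
w2 (185, 300) [70, 69, 69, 72, 91, 114, 125, 127, 122, 117, 111, 102, 93, 90, 83, 74, 68, 66, 66, 70, 82, 103, 114, 101, 78, 70, 82, 101, 116, 117, 88, 69, 72, 84, 98, 106, 105, 81, 67, 66, 77, 90, 100, 107, 101, 78, 65, 65, 68, 79, 94, 100, 107, 104, 82, 66, 63, 64, 63, 64, 64, 63, 63, 62, 64, 66, 69, 75, 77, 76, 76, 77, 76, 76, 75, 76, 75, 76, 77, 77, 74, 75, 78, 76, 75, 75, 75, 74, 77, 77, 76, 76, 77, 76, 77, 76, 76, 76, 77, 76, 74, 68, 67, 68, 71, 73, 76, 79, 80, 76, 75, 80, 83, 83, 83]
```

The head's near rim spans rows 214 to 271.5, against 210.5 to 268.4 predicted for an upright pin. So the pin is upright and about 2 mm to −y of the TCP. The correction is +5 mm in x and +2 mm in y, then down.

Request:
carry_out([
  [0,0.0048,-0.0025,0,0.4,0],
  [0.015,0,0,0,0,0],
  [0.015,0,0,0,0,0],
  [0,0,0,0,0,0],
  [0,0,0,0,0,0],
])

```text
t: 7.48
ee_pos: [509.3, 348.1, 100.3]
orientation: [1.281, 1.164, -1.274]
ft_force: [-0.0, -0.4, -0.7]
width: 23.4
```

```bash
python3 -c "
from h import *
w=snap('wrist','w4')
o=ctrl.get_obs();p=o['ee_pos'];M=R.from_rotvec(o['orientation']);print(p,o['ft_force'],M.as_matrix()[:,0])
Y=M.apply([0,0,-1]);a=M.apply([1,0,0]);g=p-a*19
print('hole',proj(w,[507,345,40]),'rim pred',proj(w,[g+a*36+Y*12,g-a*34+Y*12]))
cv2.imwrite('pics/w4c.png',cv2.resize(w['pixels'][140:300,170:350],None,fx=3,fy=3,interpolation=3))
print(w['pixels'][195:235,252:257].mean((1,2)).astype(int).tolist())
"
```

```text
[509.1682426  348.04854334 100.24466581] [-1.08985875 -0.18793926 -0.84105146] [ 0.00237529  0.00260183 -0.99999379]
hole [[251.09252838 211.3563621 ]] rim pred [[253.8637551  210.35941783]
 [254.10244714 268.19594095]]
[202, 202, 202, 201, 197, 187, 185, 198, 207, 203, 199, 199, 200, 200, 198, 196, 183, 163, 144, 121, 102, 93, 93, 93, 92, 94, 104, 121, 130, 128, 104, 91, 94, 106, 121, 127, 124, 99, 86, 88]
```

View pics/w4c.png

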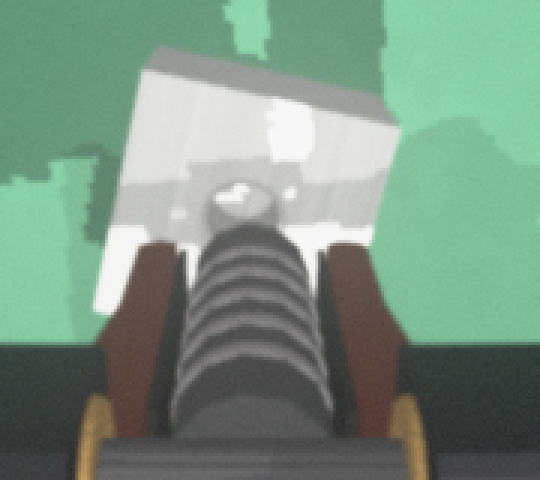

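The hole's far edge is at full (251,200.5) with its axis at column 251. The pin's axis is at column 253.3.

```bash
python3 -c "
from h import *
w=load('w4')
print('hole far edge',atz(w,(251,200.5),40), 'left/right',atz(w,(170+205/3,140+205/3),40),atz(w,(170+280/3,140+205/3),40))
o=ctrl.get_obs();p=o['ee_pos'];M=R.from_rotvec(o['orientation'])
# pin near rim row 214, col 253.2 at z=p-17
print('rim pt',atz(w,(253.2,214),p[2]-17-2),p)
"
```

```text
hole far edge [507.73409536 353.42465001  40.        ] left/right [497.77170419 348.24681703  40.        ] [516.29416422 346.50720693  40.        ]
rim pt [509.64885595 357.07209319  81.24466581] [509.1682426  348.04854334 100.24466581]
```

Request:
carry_out([
  [0,-0.0022,0.0005,0,0,0],
  [0.008,0,0,0,0,0],
  [0.01,0,0,0,0,0],
  [0.008,0,0,0,0,0],
  [0,0,0,0,0,0],
])

```text
t: 8.15
ee_pos: [506.8, 347.9, 72.6]
orientation: [1.281, 1.164, -1.274]
ft_force: [0.4, -0.3, -0.4]
width: 24.1
```

Request:
carry_out([
  [0.004,0,0,0,0,0],
  [0.003,0,0,0,0,0],
  [0,0,0,0,0,0],
])

```text
t: 8.52
ee_pos: [507.0, 348.1, 65.2]
orientation: [1.281, 1.164, -1.274]
ft_force: [-0.1, -0.4, -1.3]
width: 23.7
```

Request:
carry_out([
  [0.003,0,0,0,0,0],
  [0.001,0,0,0,0,0],
  [0,0,0,0,0,0],
])

```text
t: 8.9
ee_pos: [507.3, 348.2, 61.3]
orientation: [1.282, 1.164, -1.273]
ft_force: [-0.3, 0.5, -1.6]
width: 23.4
```

Request:
carry_out([
  [0.001,0,0,0,0,0],
  [0,0,0,0,0,0],
])

```text
t: 9.15
ee_pos: [507.4, 348.3, 60.4]
orientation: [1.282, 1.164, -1.273]
ft_force: [0.5, 0.7, -1.4]
width: 23.4
```

Request:
carry_out([
  [0.001,0,0,0,0,0],
  [0,0,0,0,0,0],
])

```text
t: 9.4
ee_pos: [507.6, 348.4, 59.9]
orientation: [1.282, 1.164, -1.273]
ft_force: [0.4, -0.2, -1.1]
width: 23.7
```

Request:
carry_out([
  [0.001,0,0,0,0,0],
  [0,0,0,0,0,0],
])

```text
t: 9.65
ee_pos: [507.7, 348.6, 60.0]
orientation: [1.282, 1.164, -1.272]
ft_force: [0.0, 0.1, -0.3]
width: 23.9
```

Contact: z has stalled at 60 mm and the pin's weight is off the wrist. Opening now.

Request:
carry_out([
  [0,0,0,0,0,0],
  [0,0,0,0,0,0],
  [0,0,0,0,0,0],
  [0,0,0,0,0,0],
  [0,0,0,0,0,0],
  [0,0,0,0,0,0],
], grip=0)

```text
t: 10.4
ee_pos: [507.9, 348.7, 59.7]
orientation: [1.283, 1.164, -1.272]
ft_force: [0.0, -0.4, 0.3]
width: 80.1
```

Request:
carry_out([
  [-0.02,0,0,0,0,0],
  [-0.04,0,0,0,0,0],
  [-0.05,0,0,0,0,0],
  [-0.055,0,0,0,0,0],
  [0,0,0,0,0,0],
])

```text
t: 11.02
ee_pos: [507.7, 348.4, 235.1]
orientation: [1.285, 1.163, -1.269]
ft_force: [-0.0, -0.2, 0.3]
width: 87.6
```

```bash
python3 -c "
from h import *
w=snap('wrist','w5');print(ctrl.get_obs()['ee_pos'],proj(w,[[507,345,40],[507,345,110]]))
cv2.imwrite('pics/w5c.png',w['pixels'][100:,100:412])
plan(rig(0,-280,240),rx)"
```

```text
[506.39113267 347.51202504 232.53022377] [[252.31227628 174.66228192]
 [252.547916   189.85331241]]
t 11.075 p [506.4 347.5 232.5] axes [[0.004, 0.996, -0.093], [0.004, -0.093, -0.996], [-1.0, 0.004, -0.004]] F [ 0.4 -0.7 -0.1] w 87.3
[-0.0008, 0.0058, 0.0521, -0.01, -0.02, -0.02]
[-0.0008, 0.0058, 0.0521, -0.01, -0.02, -0.02]
[-0.0007, 0.0058, 0.0521, -0.01, -0.02, -0.02]
[-0.0007, 0.0058, 0.0521, -0.01, -0.02, -0.02]
[-0.0007, 0.0058, 0.0521, -0.01, -0.02, -0.02]
[-0.0007, 0.0057, 0.0521, -0.01, -0.02, -0.02]
[-0.0007, 0.0057, 0.0521, -0.01, -0.02, -0.02]
[-0.0007, 0.0057, 0.0521, -0.01, -0.02, -0.02]
[-0.0006, 0.0057, 0.0521, -0.01, -0.02, -0.02]
[-0.0006, 0.0057, 0.0521, -0.01, -0.02, -0.02]
[-0.0006, 0.0057, 0.0521, -0.01, -0.02, -0.02]
[-0.0006, 0.0057, 0.0521, -0.01, -0.02, -0.02]
[-0.0006, 0.0057, 0.0521, -0.01, -0.02, -0.02]
```

View pics/w5c.png

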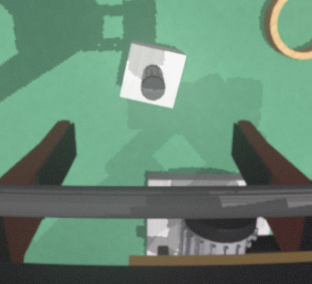

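The pin stands upright in the holder: crop (152,80), full (252,180). Next is the guard, so I'll measure its rear panel.

```bash
sed -i 's/C0=np.array.*/C0=np.array([549.3,-47.5,0])/' h.py; python3 - <<'E'
from h import *
t=load('t0');s=load('s0')
f=lambda x,y:(135+x/3.2,135+y/3.2)
g=lambda x,y:(170+x/2.85,140+y/2.85)
tl,tr=atz(t,f(742,98),129),atz(t,f(727,232),129)
sl,sr=atz(s,g(205,398),129),atz(s,g(392,408),129)
for P in(tl,tr,sl,sr):
  d=P-C0;print(P.round(1),'rig',(d@rx).round(1),(d@ry).round(1))
print('front',[ (lambda d:(d@rx,d@ry))(atz(t,f(*q),129)-C0) for q in((587,83),(575,210))])
print(rig(0,-260,240))
E
```

```text
[ 585.7 -252.2  129. ] rig 54.9 -200.6
[ 470.4 -237.6  129. ] rig -61.3 -196.4
[ 471.1 -237.5  129. ] rig -60.6 -196.3
[ 583.5 -248.6  129. ] rig 52.3 -197.2
front [(np.float64(51.978388047029746), np.float64(-67.15565449255294)), (np.float64(-57.44597868151362), np.float64(-67.16025941807122))]
[ 525.68729268 -306.42554925  240.        ]
```

Request:
carry_out([
  [-0.002,0.0058,0.0521,0,0,0],
  [-0.001,0.0058,0.0521,0,0,0],
  [-0.001,0.0058,0.0521,0,0,0],
  [-0.001,0.0058,0.0521,0,0,0],
  [-0.001,0.0058,0.0521,0,0,0],
  [-0.001,0.0058,0.0521,0,0,0],
  [-0.001,0.0058,0.0521,0,0,0],
  [-0.001,0.0058,0.0521,0,0,0],
], grip=1)

```text
t: 12.08
ee_pos: [507.4, -81.9, 233.1]
orientation: [1.268, 1.177, -1.279]
ft_force: [1.0, -0.3, 0.3]
width: 11.0
```

```bash
python3 -c "
from h import *
plan(rig(-2,-255,240),rx)"
```

```text
t 12.075 p [507.4 -81.9 233.1] axes [[-0.011, 0.996, -0.086], [0.002, -0.086, -0.996], [-1.0, -0.011, -0.001]] F [ 1.  -0.3  0.3] w 11.0
[-0.0015, 0.0071, 0.0434, 0.06, -0.01, 0.12]
[-0.0015, 0.0071, 0.0434, 0.06, -0.01, 0.12]
[-0.0015, 0.0072, 0.0434, 0.06, -0.01, 0.12]
[-0.0014, 0.0072, 0.0434, 0.06, -0.01, 0.12]
[-0.0014, 0.0073, 0.0434, 0.06, -0.01, 0.12]
```

Request:
carry_out([
  [-0.0015,0.0072,0.0434,0,0,0.12],
  [-0.0015,0.0072,0.0434,0,0,0.12],
  [-0.0015,0.0072,0.0434,0,0,0.12],
  [-0.0015,0.0072,0.0434,0,0,0.12],
  [-0.0015,0.0072,0.0434,0,0,0.12],
  [0,0,0,0,0,0],
])

```text
t: 12.82
ee_pos: [518.2, -309.5, 232.4]
orientation: [1.274, 1.18, -1.283]
ft_force: [-0.5, -0.8, -0.2]
width: 0.3
```

```bash
python3 -c "
from h import *
plan(rig(-2,-255,94),rx,40)
w=snap('wrist','w6')
print(proj(w,[rig(-58,-198,129),rig(58,-198,129),rig(0,-198,100)]))
"
```

```text
t 12.825 p [ 518.2 -309.5  232.4] axes [[-0.013, 0.996, -0.091], [0.007, -0.091, -0.996], [-1.0, -0.014, -0.006]] F [-0.5 -0.8 -0.2] w 0.3
[0.0346, 0.0018, -0.002, 0.0, -0.09, 0.19]
[0.0346, 0.0017, -0.002, 0.0, -0.09, 0.19]
[0.0346, 0.0015, -0.0021, 0.0, -0.09, 0.19]
[0.0346, 0.0014, -0.0021, 0.0, -0.09, 0.19]
[[194.47686178 115.54639755]
 [334.3559123  115.84400889]
 [263.72349742 114.65671   ]]
```

View pics/w6.png

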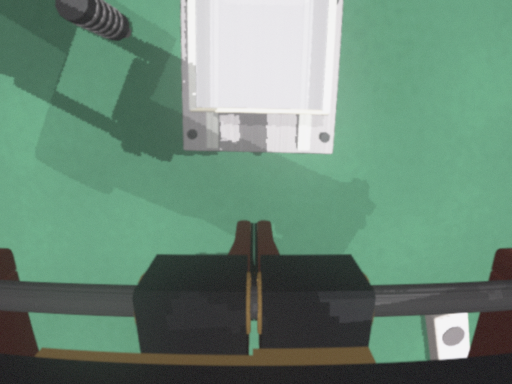

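The rear top edge of the panel runs from (190,109) to (327,113), about 4 mm left of my prediction. The closed fingers at (254,225) are clear behind it.

```bash
python3 -c "
from h import *
w=load('w6')
l,r=atz(w,(190,109),129),atz(w,(327,113),129)
print(l,r,(l+r)/2,np.linalg.norm(l-r),np.degrees(np.arctan2(l[1]-r[1],r[0]-l[0])))
m=(l+r)/2; d=np.array([548.4,-57.5])-m[:2];print('axis yaw from pin', np.degrees(np.arctan2(d[0],d[1])))
l,r=atz(w,(184,150),20),atz(w,(332,152),20);print((l+r)/2,np.linalg.norm(l-r),np.degrees(np.arctan2(l[1]-r[1],r[0]-l[0])))
"
```

```text
[ 470.53207722 -233.76403788  129.        ] [ 583.05857283 -247.15012827  129.        ] [ 526.79532502 -240.45708307  129.        ] 113.31989953163492 6.7839935873691966
axis yaw from pin 6.73464318450769
[ 522.16755794 -287.872909     20.        ] 177.5641250435415 5.848501008983365
```

```bash
sed -i 's/^yaw=[^;]*;/yaw=np.radians(6.1);/' h.py; python3 -c "
from h import *
P=np.array([526.8,-241,95]);plan(P-ry*50,rx,40)"
```

```text
t 12.875 p [ 517.8 -307.9  232.1] axes [[-0.014, 0.996, -0.09], [0.008, -0.09, -0.996], [-1.0, -0.015, -0.007]] F [ 0.2  0.1 -0.3] w 0.3
[0.0343, 0.001, -0.0041, 0.24, -0.1, 0.21]
[0.0343, 0.0009, -0.0042, 0.24, -0.1, 0.21]
[0.0343, 0.0007, -0.0043, 0.24, -0.1, 0.21]
[0.0343, 0.0006, -0.0043, 0.24, -0.1, 0.21]
```

Request:
carry_out([
  [0.034,0.001,-0.004,0.24,-0.1,0.21],
  [0.034,0.001,-0.004,0.24,-0.1,0.21],
  [0.034,0.001,-0.004,0.24,-0.1,0.21],
  [0.034,0.001,-0.004,0.24,-0.1,0.21],
  [0,0,0,0,0,0],
])

```text
t: 13.5
ee_pos: [519.2, -282.9, 90.5]
orientation: [1.285, 1.166, -1.287]
ft_force: [0.9, 0.5, -0.4]
width: 0.6
```

```bash
python3 -c "
from h import *
P=np.array([526.8,-241,95]);plan(P-ry*20,rx,8)"
```

```text
t 13.5 p [ 519.2 -282.9   90.5] axes [[-0.006, 0.995, -0.103], [0.005, -0.103, -0.995], [-1.0, -0.006, -0.004]] F [ 0.9  0.5 -0.4] w 0.6
[-0.0015, 0.0011, -0.0075, 0.06, -0.08, 0.12]
[-0.0015, 0.0011, -0.0075, 0.06, -0.08, 0.12]
[-0.0015, 0.0011, -0.0075, 0.06, -0.08, 0.12]
```

Request:
carry_out([
  [-0.0015,0.001,-0.008,0,-0.1,0.1],
  [-0.0015,0.001,-0.008,0,-0.1,0.1],
  [-0.0015,0.001,-0.006,0,0,0],
  [0,0,-0.004,0,0,0],
  [0,0,-0.004,0,0,0],
  [0,0,-0.004,0,0,0],
])

```text
t: 14.25
ee_pos: [528.4, -247.5, 100.2]
orientation: [1.283, 1.155, -1.282]
ft_force: [0.3, -1.0, -1.1]
width: 0.6
```

```bash
python3 -c "
from h import *
P=np.array([526.8,-241,95]);plan(P-ry*0,rx,20);print((ctrl.get_obs()['ee_pos']-P)@ry)"
```

```text
t 14.25 p [ 528.4 -247.5  100.2] axes [[0.003, 0.995, -0.102], [-0.003, -0.102, -0.995], [-1.0, 0.004, 0.002]] F [ 0.3 -1.  -1.1] w 0.6
[0.0052, -0.0022, -0.0064, 0.27, 0.13, -0.21]
-6.33729961564554
```

Request:
carry_out([
  [0.002,-0.001,-0.004,0.2,0.1,-0.2],
  [0.002,-0.001,-0.005,0,0,0],
  [0,0,-0.006,0,0,0],
  [0,0,-0.006,0,0,0],
  [0,0,-0.006,0,0,0],
  [0,0,-0.006,0,0,0],
  [0,0,-0.006,0,0,0],
  [0,0,-0.006,0,0,0],
])

```text
t: 15.25
ee_pos: [531.9, -200.1, 96.1]
orientation: [1.287, 1.155, -1.287]
ft_force: [0.7, -1.4, -0.3]
width: 0.7
```

```bash
python3 -c "
from h import *
P=np.array([526.8,-241,96]);p=ctrl.get_obs()['ee_pos'];s=(p-P)@ry;print(s);plan(P+ry*(s+30),rx,60)"
```

```text
41.170250705312874
t 15.25 p [ 531.9 -200.1   96.1] axes [[0.001, 0.994, -0.106], [-0.001, -0.106, -0.994], [-1.0, 0.001, 0.001]] F [ 0.7 -1.4 -0.3] w 0.7
[0.0, -0.0008, -0.03, 0.02, 0.06, -0.08]
```

Request:
carry_out([
  [0,-0.0005,-0.006,0,0,0],
  [0,0,-0.006,0,0,0],
  [0,0,-0.006,0,0,0],
  [0,0,-0.006,0,0,0],
  [0,0,-0.006,0,0,0],
  [0,0,-0.006,0,0,0],
  [0,0,-0.005,0,0,0],
])

```text
t: 16.12
ee_pos: [536.3, -156.4, 96.0]
orientation: [1.287, 1.155, -1.286]
ft_force: [1.1, -2.1, -0.5]
width: 0.5
```

Request:
carry_out([
  [0,0,-0.004,0,0,0],
  [0,0,-0.003,0,0,0],
  [0,0,-0.003,0,0,0],
])

```text
t: 16.5
ee_pos: [537.3, -145.6, 96.0]
orientation: [1.286, 1.155, -1.286]
ft_force: [0.8, -1.3, -0.3]
width: 0.3
```

```bash
python3 -c "
from h import *
P=np.array([526.8,-241,96]);p=ctrl.get_obs()['ee_pos'];s=(p-P)@ry;print(s);plan(P+ry*(s+30),rx,60)"
```

```text
96.01068945822296
t 16.5 p [ 537.3 -145.6   96. ] axes [[0.001, 0.994, -0.106], [-0.001, -0.106, -0.994], [-1.0, 0.002, 0.001]] F [ 0.8 -1.3 -0.3] w 0.3
[-0.0, -0.0003, -0.03, 0.04, 0.06, -0.09]
```

Request:
carry_out([
  [0,0,-0.003,0,0,0],
  [0,0,-0.003,0,0,0],
  [0,0,-0.003,0,0,0],
  [0,0,-0.003,0,0,0],
])

```text
t: 17.0
ee_pos: [538.7, -134.0, 96.1]
orientation: [1.286, 1.154, -1.287]
ft_force: [0.2, -5.0, -0.6]
width: 0.3
```

Request:
carry_out([
  [0,0,-0.003,0,0,0],
  [0,0,-0.003,0,0,0],
  [0,0,-0.003,0,0,0],
])

```text
t: 17.38
ee_pos: [539.6, -125.4, 96.0]
orientation: [1.285, 1.153, -1.287]
ft_force: [0.2, -7.7, -0.6]
width: 0.8
```

Request:
carry_out([
  [0,0,-0.003,0,0,0],
  [0,0,-0.003,0,0,0],
])

```text
t: 17.62
ee_pos: [540.2, -120.3, 96.1]
orientation: [1.283, 1.152, -1.287]
ft_force: [-0.2, -8.6, -0.6]
width: 0.7
```

Request:
carry_out([
  [0,0,-0.002,0,0,0],
  [0,0,-0.002,0,0,0],
])

```text
t: 17.88
ee_pos: [540.6, -117.4, 96.1]
orientation: [1.281, 1.151, -1.288]
ft_force: [-1.2, -9.1, -1.1]
width: 0.1
```

Request:
carry_out([
  [0,0,-0.002,0,0,0],
  [0,0,-0.002,0,0,0],
])

```text
t: 18.12
ee_pos: [540.9, -114.7, 96.2]
orientation: [1.279, 1.149, -1.289]
ft_force: [-0.7, -8.9, 0.2]
width: 0.6
```

Request:
carry_out([
  [0,0,-0.002,0,0,0],
  [0,0,-0.002,0,0,0],
])

```text
t: 18.38
ee_pos: [541.2, -112.2, 96.1]
orientation: [1.277, 1.148, -1.289]
ft_force: [-0.2, -9.4, 0.0]
width: 0.7
```

Request:
carry_out([
  [0,0,-0.002,0,0,0],
  [0,0,-0.002,0,0,0],
])

```text
t: 18.62
ee_pos: [541.5, -109.9, 96.2]
orientation: [1.274, 1.146, -1.29]
ft_force: [-0.1, -9.2, 0.1]
width: 0.8
```

Request:
carry_out([
  [0,0,-0.002,0,0,0],
  [0,0,-0.002,0,0,0],
])

```text
t: 18.88
ee_pos: [541.8, -106.8, 96.2]
orientation: [1.273, 1.145, -1.291]
ft_force: [-0.0, -5.2, -1.0]
width: 0.1
```

Request:
carry_out([
  [0,0,-0.002,0,0,0],
  [0,0,-0.002,0,0,0],
])

```text
t: 19.12
ee_pos: [542.1, -102.5, 96.2]
orientation: [1.273, 1.145, -1.291]
ft_force: [-1.3, -6.8, -0.3]
width: 0.5
```

```bash
python3 -c "
from h import *
P=np.array([526.8,-241,96]);p=ctrl.get_obs()['ee_pos'];s=(p-P)@ry;print(s);plan(P+ry*(s+30),rx,60)"
```

```text
139.33319364585165
t 19.125 p [ 542.1 -102.5   96.2] axes [[0.001, 0.995, -0.103], [-0.017, -0.103, -0.995], [-1.0, 0.003, 0.016]] F [-1.3 -6.8 -0.3] w 0.5
[-0.0003, -0.0004, -0.03, 0.19, 0.94, -0.15]
```

The force peaked near 9.4 N and dropped to between 5 and 7 N. Now small steps until the stop is felt.

Request:
carry_out([
  [0,0,-0.0015,0,0,0],
])

```text
t: 19.25
ee_pos: [542.2, -101.3, 96.1]
orientation: [1.272, 1.145, -1.291]
ft_force: [-0.4, -10.0, 0.2]
width: 0.8
```

Request:
carry_out([
  [0,0,-0.0015,0,0,0],
])

```text
t: 19.38
ee_pos: [542.3, -100.8, 96.2]
orientation: [1.27, 1.144, -1.292]
ft_force: [-0.9, -13.8, 1.4]
width: 0.7
```

Request:
carry_out([
  [0,0,-0.001,0,0,0],
])

```text
t: 19.5
ee_pos: [542.2, -100.9, 96.2]
orientation: [1.268, 1.143, -1.292]
ft_force: [-0.4, -11.4, 0.1]
width: 0.4
```

Request:
carry_out([
  [0,0,-0.001,0,0,0],
])

```text
t: 19.62
ee_pos: [542.3, -101.0, 96.2]
orientation: [1.266, 1.142, -1.292]
ft_force: [-0.3, -10.4, -0.6]
width: 0.2
```

Request:
carry_out([
  [0,0,-0.0015,0,0,0],
])

```text
t: 19.75
ee_pos: [542.3, -101.0, 96.3]
orientation: [1.264, 1.141, -1.293]
ft_force: [-1.3, -13.5, 0.2]
width: 0.1
```

Request:
carry_out([
  [0,0,-0.0017,0,0,0],
])

```text
t: 19.88
ee_pos: [542.3, -100.9, 96.3]
orientation: [1.261, 1.139, -1.294]
ft_force: [-1.8, -15.5, -1.0]
width: 0.4
```

It reached 15.5 N against a stiff stop, so it is latched. I'll back off gently along the axis and check that it stays shut.

Request:
carry_out([
  [0,0,0.002,0,0,0],
  [0,0,0.004,0,0,0],
  [0,0,0.01,0,0,0],
  [0,0,0.02,0,0,0],
  [0,0,0.04,0,0,0],
  [0,0,0.05,0,0,0],
  [0,0,0.05,0,0,0],
  [0,0,0,0,0,0],
])

```text
t: 20.88
ee_pos: [522.9, -284.1, 100.9]
orientation: [1.261, 1.141, -1.293]
ft_force: [-0.3, 1.3, 1.2]
width: 0.4
```

Request:
carry_out([
  [-0.04,0,0,0,0,0],
  [-0.05,0,0,0,0,0],
  [-0.05,0,0,0,0,0],
  [0,0,0,0,0,0],
])

```text
t: 21.38
ee_pos: [520.8, -280.2, 243.2]
orientation: [1.263, 1.146, -1.296]
ft_force: [-0.0, 0.3, 0.8]
width: 0.5
```

```bash
python3 - <<'E'
from h import *
t=snap('top','t9');s=snap('scene','s9');print(ctrl.get_obs()['ee_pos'],ctrl.get_obs()['ft_force'])
P=np.array([526.8,-241,129])
for d in(0,120,136,145,150,160):print(d,proj(t,P+ry*d).round(1),proj(s,P+ry*d).round(1))
b=cv2.resize(t['pixels'][135:260,135:385],None,fx=2.4,fy=2.4,interpolation=3)
a=cv2.resize(s['pixels'][140:265,170:420],None,fx=2.4,fy=2.4,interpolation=3)
cv2.imwrite('pics/fin.png',np.vstack([b,a])[:600])
E
```

```text
[ 518.65652911 -279.05704511  239.13098982] [-0.09301381 -0.88841065 -0.44811978]
0 [[363.2 186.8]] [[274.2 280.5]]
120 [[319.4 181. ]] [[276.1 234.2]]
136 [[313.5 180.3]] [[276.3 228.9]]
145 [[310.2 179.8]] [[276.4 226. ]]
150 [[308.4 179.6]] [[276.5 224.3]]
160 [[304.7 179.1]] [[276.6 221.2]]
```

View pics/fin.png

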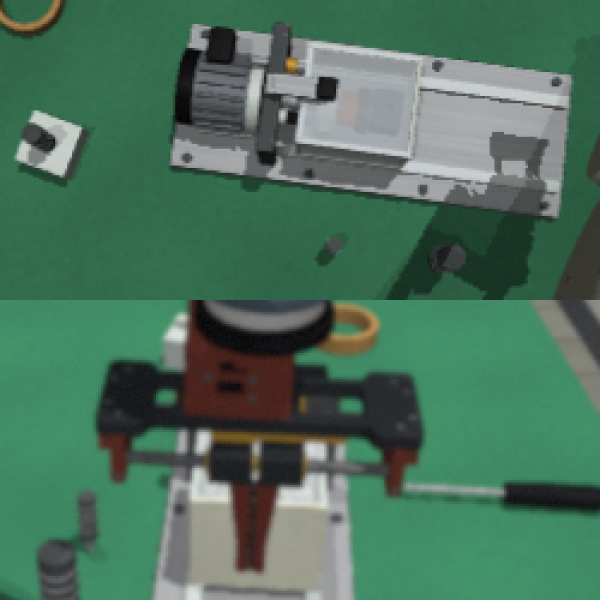

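The guard's rear edge is now at top-view (308,179.6). That is about 150 mm from where it started and exactly where the push ended, so it stayed shut. The pin stands in the holder, the other pins haven't moved, and the robot is touching nothing. Handing in.

```bash
python3 -c "
from workcell import ctrl
print(ctrl.close_job())"
```

```text
the job is handed in; nothing more can be done
None
```

The job is done and handed in at about 21.5 s, well within the 67 s limit; the hand-in reports no verdict.

- **Pin:** I pulled the middle-sized pin straight up out of the hub and lowered it into the holder hole until its shoulder rested on the block. The close-up after release and the last top view both show it standing upright there.
- **Guard:** I pushed it shut in small steps. The push peaked at about 9.4 N, dropped to between 5 and 7 N, then rose to 15.5 N against the stop. These are readings at the end of each step, and none came near 20 N.
- **Last check:** About 1.5 s after the arm let go, the guard was still where the push ended, roughly 150 mm from its start. The two loose pins had not moved, and the robot was touching nothing.

**Measurements that disagreed:** The wrist and top cameras differed by 3 to 6 mm on the pin and holder positions, and the rig's angle came out between 5.2° and 6.8°. I settled these with close-up looks before acting. The stem was hidden by the head in the close view, so I judged the pin upright from the rim of its head and the scene camera. In the last scene picture the gripper hid the latch, so the latching is confirmed by force and guard position only.

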